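# Drop an order into its mailing carton through the filling hopper

## Robot

A 6-joint arm with a two-finger parallel gripper is mounted at the origin on a cart in front of the work surface, level with it; the furniture and walls round the work are solid. World frame = base frame: x ahead of the robot, y to its left, z up, the work surface at z = 0. Lengths are in m, angles in rad, forces in N, time in s.
With the tool pointing down it reaches from about 0.3 to 0.875 m from the base axis. Payload 6.4 kg.
Tool frame: the origin (TCP) lies at the very end of the fingers, on their centre line; the grasp point (between the pads) lies 19 mm behind it; z points along the fingers, y is the line along which they close (so a half turn about z gives the same grasp; the last joint's range is limited). The gripper opens to 85 mm and grips with 20 to 120 N. Pads are 22 mm wide; open, the fingers measure 114 mm over their backs; the gripper's body (76 mm by 85 mm) begins 54 mm behind the grasp point. The pads swing forward as they close: fully open they stand 13 mm farther back than shut.
Start: joints at [0.895, 0.181, 1.607, -0, 1.354, -0.206], TCP at [0.26, 0.513, 0.231] pointing down, gripper open.
Joint ranges: [-2.99, 2.99], [-0.89, 2.07], [0.3, 2.58], [-1.14, 4.28], [0, 2.63], [-3.12, 3.12]. Speed limits (rad/s): [2.57, 2.57, 3.01, 3.14, 3.14, 3.14].

## Interface

Orientations are given as a unit quaternion [w, x, y, z].
In Python, from bench import * gives the robot as it stands. The module is installed in compiled form; this text tells all that it offers.
- The arm moves only by the tool arm_command, never from a script. Its arguments are lists of equal length, an entry for each row: "dp": the shift along the tool's x, y, z in units of 0.25 m (1.0 is 0.25 m), a list of three; "turn": the turn, a rotation vector about the tool's x, y, z in units of 30 degrees (1.0 is 30 degrees), a list of three; "jaw": the opening, from 0 (shut) to 1 (fully open). A call has 1 to 5 rows; each row is the pose to reach, as a shift and turn from the pose commanded when the call began, along the tool's axes at that moment; what a row does not reach only later rows make up. A row lasts 1/8 s, in which the tool goes at most 62.5 mm and 10.7 degrees, less where a joint would pass 70% of its speed; a pose out of reach is approached as far as the arm can. A call with a number of a shift or a turn outside -1 to 1 is refused whole. A call with a gripper value outside its range is refused whole. The fingers move at their own pace and stop on an object; the grip force is fixed at half the most. Time passes only in rows, so rows that repeat a pose let the fingers close. It gives the time, the measured TCP pose, the force, the opening and the grip force at its end, in the units of the state.
- get_obs(): the state, without advancing time (a new reading comes with each control period).
- camera(name): name is "side" or "top" or "wrist"; returns the picture (400x640x3 uint8, blue, green, red); there is no depth.
- get_calibration(name): a dict with "camera_matrix" (3x3 intrinsics, pixels), "k1" (the pictures are not rectified: a ray, as slopes to the right and down, at radius r is drawn at 1 + k1 r^2 times it, then the intrinsics apply), "R" (3x3) and "t" (3): a world point X has camera coordinates R X + t; the wrist camera has in their place "mount" (4x4, takes a point from camera to tool coordinates, whose origin is the TCP and whose axes are the flange's). Camera axes: x right, y down, z forward; pixel columns grow to the right and rows downward; lengths in m; the calibration is good to about 2 mm. A picture is of the moment at which its call begins: read the wrist's pose just before it. get_calibration takes no time and is no camera call.
- hand_in(): hands the job in; it is judged then, once.
The state is a dict: "time_s": time; "q": joint angles; "dq": joint speeds; "joint_efforts": joint torques, N m; "eef_pos": TCP position; "eef_rot": TCP orientation; "wrist_force": force on the tool from outside, world axes, zero at the start; "torque": the same for the moment, N m; "opening": opening from 0.0 (shut) to 1.0 (fully open); "grasp_force": force on a finger pad.
Only numpy, scipy, OpenCV 4.12 (cv2) and the standard library are available. Lean on these libraries where they do the work, as an engineer would, in place of code of your own. Each camera call takes 0.05 s, during which the arm holds its last target. There are 200 camera calls.

## Task

Tip the three ointment packs off the metal picking tray into the top of the filling hopper while its gate stays shut, then set the empty tray upright back on the table. Next press the hopper's lever down past its first two notches to the third, so that the gate is wide open and all three packs slide out into the mailing carton below. The lever springs back when it is let go, so finish while still holding it down in the third notch, with the carton left in place and the other things on the table undisturbed.

Things in the scene. Friction and masses are not known exactly. Their poses are not given: they have to be found in the camera images.
- hopper: filling hopper fixed to the table: open-topped metal bin 165 mm long (x), 131 mm wide (y, inside 125 mm), rim 211 mm above the table. Origin on the table under its middle; z up, -x points out of the outlet to the carton. Mouth: x = -73 to +70 mm. Inside, a floor slopes 35 degrees from z = 184 mm at the back to the outlet lip at x = -90, z = 72 mm, shut by a swing gate. Lever on its +y side.
- hopper_back_rim (a point): middle of the top edge of the hopper's back wall (hopper x = +71, y = 0, z = +211 mm), farthest from the outlet: the side over which a tray's lip can be brought in to tip packs toward the outlet.
- gate (a joint): angle of gate and lever, one piece on a level shaft, rad: 0 = shut, the lever pointing 45 degrees up toward hopper +x; grows as its handle is pressed down. Spring notches at 0.38 (first), 0.77 (second), 1.15 (third: wide open, lever 21 degrees below level); hard stop at 1.22. No notch holds it: a spring drives it back to 0 when let go. Pressing takes 3 to 10 N at the handle.
- gate_handle: black round rolling grip on a cross-pin at the free end of the lever, 18 mm in diameter, 66 mm long, level along the hopper's y axis, to be pressed down from above. Origin at its middle, 110 mm from the shaft axis and 75 mm out from the hopper's side wall; 272 mm above the table with the gate shut, 155 mm at the third notch.
- gate_pivot (a point): point on the gate's shaft axis abreast of the handle's middle (hopper x = -68, y = +140, z = +194 mm). At joint value q the bar's centre lies 110 mm x cos(45 deg - q) along hopper x and 110 mm x sin(45 deg - q) up from it.
- tray: small steel picking tray, 126 mm (x) by 118 mm (y), floor 3 mm, walls 22 mm high on three sides, open at the -x end (the lip at x = -63 mm). At the +x end stands an upright black grip 10 mm thick (x), 36 mm wide (y), centred at x = +60 mm, its top 72 mm above the tray's underside; packs reach 30 mm. Origin: centre of the underside. 0.16 kg empty. Packs slide from about 13 to 20 degrees of tilt.
- pack_0: ointment carton, 99 x 31 x 27 mm, 45 g, origin at the centre of its underside, long axis x; lies in the tray, across it, the one nearest the lip.
- pack_1: ointment carton like pack_0, the middle one in the tray.
- pack_2: ointment carton like pack_0, the one nearest the tray's upright grip.
- carton: open kraft mailing carton, 150 mm (x) by 150 mm (y), 65 mm high, walls 4 mm, flaps folded down outside (to 20 mm beyond three walls), loose, standing against the hopper under its outlet. Origin: centre of its underside; its axes run as the hopper's.
- tape_roll: bystander: roll of packing tape lying flat, 112 mm across, 58 mm high; origin at the centre of its underside. Leave alone.
- stapler: bystander: desk stapler 125 x 30 x 55 mm; origin at the centre of its underside. Leave alone.
- strip_pack: bystander: banded pack of tablet strips 46 x 83 x 26 mm; origin at the centre of its underside. Leave alone.
Mind the look-alikes: they are no part of the job. What is shaped like the pack_1 but purple is not meant.

How it is judged:
By the outcome, as a careful person would: the job done as asked, in the order asked, and still so for the second after the job is handed in, while the arm keeps its last pose, push and grip.
It also fails if it takes over 61 s, if anything falls off the work surface, if the arm or the gripper's body presses on something with over 40 N, if the wrist force passes 120 N, or if a joint passes its speed limit or range.

## Working session

There is one attempt and no reset: what is moved stays moved. The work goes in short steps, Python scripts to look and compute and a tool call to move; the robot and the scene stay as the last step left them, time stands still between calls to the robot, and variables do not carry over. Pictures are saved under pics/ and viewed, at most 10 in all, crops included, and the job is handed in when it is done.

Besides the shell and the picture viewer there is one more tool, called after "Emit:" by a JSON object that holds its "method" and its "body", one argument or row to a line. arm_command: Moves the arm, as the interface text tells. Its arguments: {"type":"object","properties":{"dp":{"type":"array"},"turn":{"type":"array"},"jaw":{"type":"array"}},"required":["dp","turn","jaw"]}

```bash
mkdir -p pics; python3 - <<'E'
from bench import *
import cv2,numpy as np
o=get_obs();print(o)
for n in("side","top","wrist"):
    cv2.imwrite(f"pics/{n}0.png",camera(n)); c=get_calibration(n);print(n,c)
E
```

```text
{'time_s': 0.0, 'q': array([ 8.94722932e-01,  1.81559365e-01,  1.60802884e+00, -4.97474988e-06,
        1.35377220e+00, -2.06310621e-01]), 'dq': array([ 0.00117841, -0.00032336,  0.00010104,  0.00045995,  0.00062963,
        0.00053936]), 'joint_efforts': array([-1.34432357e-03, -4.44874012e+01, -3.51330793e+01, -4.18462560e-04,
        9.08444548e-03, -1.98010372e-05]), 'eef_pos': array([0.25992366, 0.51227471, 0.23036377]), 'eef_rot': array([-3.75234715e-04,  2.32727017e-01,  9.72541698e-01, -8.00276153e-04]), 'wrist_force': array([-0.8945518 ,  0.7352274 , -0.37405451]), 'torque': array([-0.01703717, -0.00302297, -0.06749418]), 'grasp_force': 0.0, 'opening': 0.9978784101749838}
side {'camera_matrix': array([[368.89521031,   0.        , 316.91803836],
       [  0.        , 368.89521031, 204.35487827],
       [  0.        ,   0.        ,   1.        ]]), 'k1': -0.06027869609667872, 'R': array([[-0.4874239 ,  0.87316453, -0.00127973],
       [ 0.7554744 ,  0.42099034, -0.50202147],
       [-0.43780859, -0.24566407, -0.86485421]]), 't': array([ 0.07135939, -0.42617482,  1.32942485])}

[... 263 characters left out ...]
  [-0.99074777, -0.01651911, -0.13470699],
       [ 0.13520679, -0.03423214, -0.99022588]]), 't': array([0.20976514, 0.56530266, 1.17218893])}
wrist {'camera_matrix': array([[357.85679689,   0.        , 318.74704489],
       [  0.        , 357.85679689, 193.00686244],
       [  0.        ,   0.        ,   1.        ]]), 'k1': -0.04185861726370854, 'mount': array([[-6.25899474e-04, -9.45558006e-01, -3.25453017e-01,
         8.46693226e-02],
       [ 9.99999703e-01, -4.45358346e-04, -6.29237181e-04,
        -3.22172722e-05],
       [ 4.50037036e-04, -3.25453314e-01,  9.45558003e-01,
        -1.42424600e-01],
       [ 0.00000000e+00,  0.00000000e+00,  0.00000000e+00,
         1.00000000e+00]])}
```

View pics/top0.png

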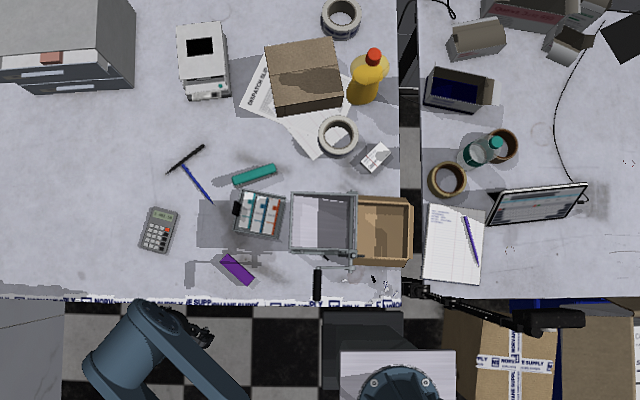

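View pics/side0.png

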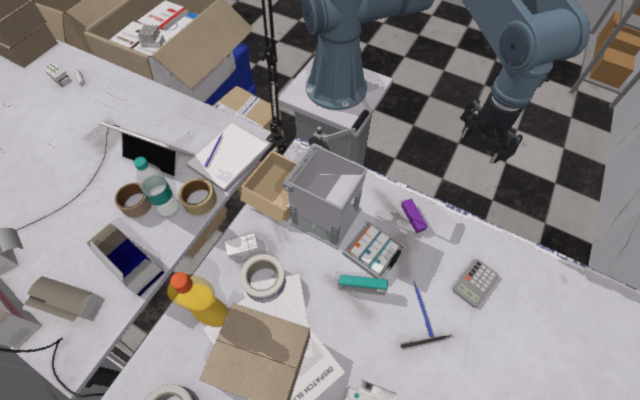

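Top view: the tray with three packs is at (258,215), its black grip at (236,208) and lip toward the hopper. The hopper is at (325,222), lever handle at (318,285), carton at (385,230). Candidates for the packs are the three cartons in the tray (248/260/273,213) and the purple look-alike at (237,269), which I exclude. I'll check this in close crops.

```bash
cat >h.py <<'E'
import numpy as np,cv2
from scipy.spatial.transform import Rotation as Ro
from bench import *
def cam(n):
    c=get_calibration(n)
    if 'mount' in c:
        o=get_obs();w,x,y,z=o['eef_rot'];R=Ro.from_quat([x,y,z,w]).as_matrix();M=c['mount']
        Rc=R@M[:3,:3];tc=R@M[:3,3]+o['eef_pos'];c['R']=Rc.T;c['t']=-Rc.T@tc
    return c
def proj(c,P):
    p=np.atleast_2d(P)@c['R'].T+c['t'];s=p[:,:2]/p[:,2:];s=s*(1+c['k1']*(s**2).sum(1,keepdims=True))
    K=c['camera_matrix'];return s*K[0,0]+K[:2,2]
def ray(c,uv):
    K=c['camera_matrix'];d=(np.array(uv,float)-K[:2,2])/K[0,0];s=d.copy()
    for _ in range(20): s=d/(1+c['k1']*(s@s))
    v=c['R'].T@np.r_[s,1];return -c['R'].T@c['t'],v/np.linalg.norm(v)
def plane(c,uv,z):
    o,v=ray(c,uv);return o+v*(z-o[2])/v[2]
def tri(c1,a,c2,b):
    o1,v1=ray(c1,a);o2,v2=ray(c2,b);s=np.linalg.lstsq(np.c_[v1,-v2],o2-o1,rcond=None)[0]
    p,q=o1+s[0]*v1,o2+s[1]*v2;return (p+q)/2,np.linalg.norm(p-q)
E
python3 - <<'E'
import cv2
a=cv2.imread('pics/top0.png')[180:310,215:425];cv2.imwrite('pics/topc.png',cv2.resize(a,(798,494),interpolation=2))
a=cv2.imread('pics/side0.png')[135:285,230:430];cv2.imwrite('pics/sidec.png',cv2.resize(a,(800,600),interpolation=2))
E
```

```text
(no output)
```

View pics/topc.png

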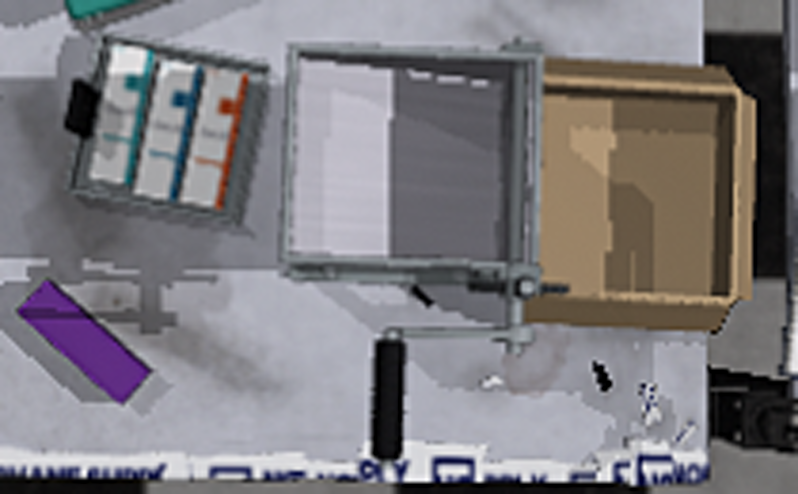

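View pics/sidec.png

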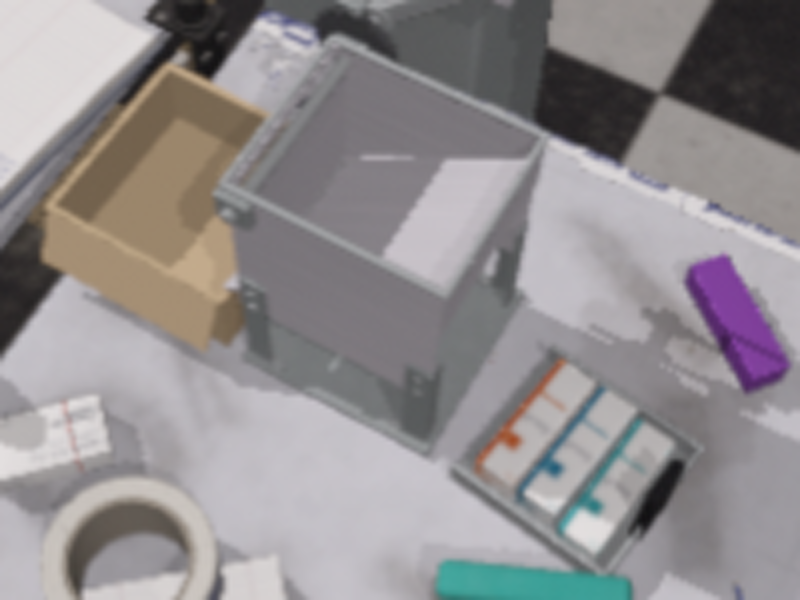

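Top crop: three packs with teal, blue and orange ends lie in the tray, grip (80,108). The rim corners are about (287,45), (282,275) and (541,52), and the handle runs (391,335)–(387,458). Side crop agrees: grip (658,497), back rim corners (445,293) and (545,140).

```bash
python3 - <<'E'
from h import *
np.set_printoptions(precision=4,suppress=True)
T,S=cam('top'),cam('side')
t=lambda u,v:(215+u/3.8,180+v/3.8); s=lambda u,v:(230+u/4,135+v/4)
for n,p in dict(bl=(288,45),br=(283,275),fl=(541,53)).items(): print(n,plane(T,t(*p),.211))
print('rim tri bl',tri(T,t(288,45),S,s(445,293)))
print('rim side br',plane(S,s(545,140),.211))
print('handle',plane(T,t(391,335),.272),plane(T,t(387,458),.272),plane(T,t(389,397),.275))
for n,p,q in(('tray back+xw',(103,38),(600,572)),('tray back-xw',(75,190),(700,450)),('front+xw',(268,68),(455,468)),('front-xw',(243,228),(553,350))):
    print(n,plane(T,t(*p),.022),plane(S,s(*q),.022))
for n,f,c,roi in(('T','top0',T,(200,190,245,225)),('S','side0',S,(380,240,412,275))):
    im=cv2.imread(f'pics/{f}.png');x0,y0,x1,y1=roi;m=(im[y0:y1,x0:x1].max(2)<45).astype('u1')
    k,l,st,ce=cv2.connectedComponentsWithStats(m);i=1+st[1:,4].argmax();ct=np.argwhere(l==i)[:,::-1]+[x0,y0]
    b=cv2.minAreaRect(ct.astype('f4'));print(n,b,cv2.boxPoints(b)); print([plane(c,p,.072) for p in cv2.boxPoints(b)])
im=cv2.imread('pics/top0.png')
E
```

```text
bl [0.5511 0.2936 0.211 ]
br [0.412  0.2938 0.211 ]
fl [0.5488 0.139  0.211 ]
rim tri bl (array([0.5521, 0.292 , 0.2086]), np.float64(0.0036191752946140962))
rim side br [0.4306 0.2949 0.211 ]
handle [0.3785 0.2305 0.272 ] [0.3104 0.2319 0.272 ] [0.3442 0.2313 0.275 ]
tray back+xw [0.5822 0.4334 0.022 ] [0.5886 0.433  0.022 ]
tray back-xw [0.4724 0.4495 0.022 ] [0.478  0.4567 0.022 ]
front+xw [0.5623 0.314  0.022 ] [0.5696 0.3183 0.022 ]
front-xw [0.4472 0.3293 0.022 ] [0.4576 0.3376 0.022 ]
T ((236.15879821777344, 208.53529357910156), (7.48410177230835, 14.642807960510254), 12.528807640075684) [[230.9176 214.8706]
 [234.0941 200.5765]
 [241.4    202.2   ]
 [238.2235 216.4941]]
[array([0.5086, 0.453 , 0.072 ]), array([0.5463, 0.4461, 0.072 ]), array([0.5423, 0.4268, 0.072 ]), array([0.5046, 0.4338, 0.072 ])]
S ((394.2000427246094, 258.1000061035156), (4.0249223709106445, 16.994115829467773), 26.56505012512207) [[388.6001 264.8   ]
 [396.2    249.6   ]
 [399.8    251.4   ]
 [392.2    266.6   ]]
[array([0.5663, 0.4382, 0.072 ]), array([0.5194, 0.4386, 0.072 ]), array([0.5195, 0.4486, 0.072 ]), array([0.5663, 0.4479, 0.072 ])]
```

Emit:
{"method": "arm_command", "body": {
  "dp": [
    [-0.2, 0.05, 0.02],
    [-0.45, 0.1, 0.05],
    [-0.7, 0.16, 0.08],
    [-0.9, 0.22, 0.11],
    [-1, 0.245, 0.12]
  ],
  "turn": [
    [0, 0, -0.1],
    [0, 0, -0.25],
    [0, 0, -0.4],
    [0, 0, -0.5],
    [0, 0, -0.54]
  ],
  "jaw": [1, 1, 1, 1, 1]
}}

```text
time_s: 0.78
eef_pos: [0.5136, 0.4524, 0.1998]
eef_rot: [-0.0, 0.094, 0.996, -0.001]
wrist_force: [-1.0, 0.2, 0.4]
opening: 1.005
grasp_force: 0.0
```

Emit:
{"method": "arm_command", "body": {
  "dp": [
    [0, 0, 0],
    [0, 0, 0]
  ],
  "turn": [
    [0, 0, 0],
    [0, 0, 0]
  ],
  "jaw": [1, 1]
}}

```text
time_s: 1.02
eef_pos: [0.51, 0.4543, 0.2009]
eef_rot: [-0.001, 0.093, 0.996, -0.0]
wrist_force: [-0.7, 0.2, -0.2]
opening: 1.002
grasp_force: 0.0
```

```bash
cat >>h.py <<'E'
def tool():
    o=get_obs();w,x,y,z=o['eef_rot'];return o['eef_pos'],Ro.from_quat([x,y,z,w]).as_matrix()
def delta(target):
    p,R=tool();return R.T@(np.array(target)-p)/.25
def st():
    p,R=tool();o=get_obs();print('t',o['time_s'],'p',p.round(4),'ax',R.T.round(3).tolist(),'F',o['wrist_force'].round(1),'op',round(o['opening'],3),'gf',o['grasp_force'],'q',o['q'].round(2))
E
python3 - <<'E'
from h import *
st();c=cam('wrist');cv2.imwrite('pics/w1.png',camera('wrist'))
print(proj(c,[[.531,.443,.072]]))
E
```

```text
t 1.025 p [0.51   0.4543 0.2009] ax [[-0.983, 0.186, 0.001], [0.186, 0.983, -0.0], [-0.001, -0.0, -1.0]] F [-0.7  0.2 -0.2] op 1.002 gf 0.0 q [ 0.55  0.44  1.34  0.    1.36 -0.83]
[[309.98696409 209.42735803]]
```

View pics/w1.png

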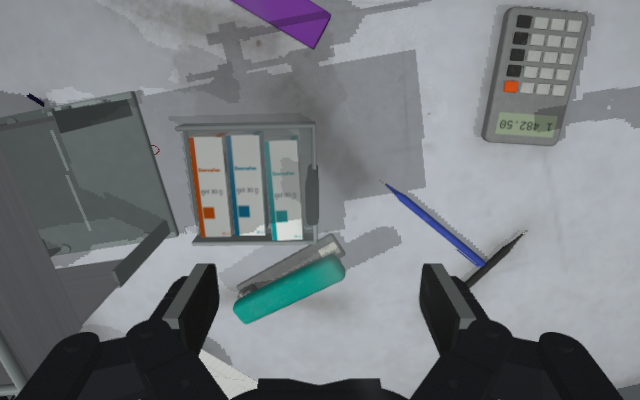

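Wrist view: the tray is centred near (250,182), grip at (313,193), packs by the grip (teal) to the lip (orange), stapler just beyond at (290,285).

```bash
python3 - <<'E'
from h import *
np.set_printoptions(precision=4,suppress=True)
c=cam('wrist');im=cv2.imread('pics/w1.png')[155:235,300:330]
m=(im.max(2)<75).astype('u1');k,l,s,ce=cv2.connectedComponentsWithStats(m);i=1+s[1:,4].argmax();print(s[i])
for y in range(0,80,5):
    xs=np.where(l[y]==i)[0]
    if len(xs):print(155+y,300+xs.min(),300+xs.max())
for p in [(306,164),(319,164),(306,224),(319,224),(312,194)]: print(p,plane(c,p,.072))
for p in [(315,122),(318,238),(180,128),(195,242)]: print(p,plane(c,p,.022))
C=-c['R'].T@c['t'];print(C)
E
```

```text
[ 8 10 10 15 83]
165 310 310
170 309 317
175 308 317
(306, 164) [0.4929 0.4477 0.072 ]
(319, 164) [0.4948 0.4577 0.072 ]
(306, 224) [0.543  0.4376 0.072 ]
(319, 224) [0.545  0.4482 0.072 ]
(312, 194) [0.5181 0.4475 0.072 ]
(315, 122) [0.4688 0.459  0.022 ]
(318, 238) [0.5815 0.4403 0.022 ]
(180, 128) [0.4511 0.3384 0.022 ]
(195, 242) [0.5632 0.3181 0.022 ]
[0.4267 0.4705 0.3437]
```

```bash
python3 -c "
from h import *
print(delta([.525,.4465,.037]))"
```

```text
[-0.06645058 -0.02065721  0.65693821]
```

Emit:
{"method": "arm_command", "body": {
  "dp": [
    [-0.066, -0.02, 0.1],
    [-0.066, -0.02, 0.28],
    [-0.066, -0.02, 0.46],
    [-0.066, -0.02, 0.6],
    [-0.066, -0.02, 0.655]
  ],
  "turn": [
    [0, 0, -0.07],
    [0, 0, -0.07],
    [0, 0, -0.07],
    [0, 0, -0.07],
    [0, 0, -0.07]
  ],
  "jaw": [1, 1, 1, 1, 1]
}}

```text
time_s: 1.7
eef_pos: [0.5236, 0.4461, 0.0353]
eef_rot: [-0.002, 0.074, 0.997, -0.001]
wrist_force: [0.3, -0.3, 0.2]
opening: 0.997
grasp_force: 0.0
```

Emit:
{"method": "arm_command", "body": {
  "dp": [
    [0, 0, 0],
    [0, 0, 0],
    [0, 0, 0],
    [0, 0, 0],
    [0, 0, 0]
  ],
  "turn": [
    [0, 0, 0],
    [0, 0, 0],
    [0, 0, 0],
    [0, 0, 0],
    [0, 0, 0]
  ],
  "jaw": [0.8, 0.6, 0.4, 0.25, 0]
}}

```text
time_s: 2.33
eef_pos: [0.5266, 0.4462, 0.0384]
eef_rot: [0.0, 0.075, 0.997, 0.0]
wrist_force: [0.1, -0.5, -1.9]
opening: 0.112
grasp_force: 58.6
```

Emit:
{"method": "arm_command", "body": {
  "dp": [
    [0, 0, 0],
    [0, 0, 0],
    [0, 0, 0],
    [0, 0, 0]
  ],
  "turn": [
    [0, 0, 0],
    [0, 0, 0],
    [0, 0, 0],
    [0, 0, 0]
  ],
  "jaw": [0, 0, 0, 0]
}}

```text
time_s: 2.82
eef_pos: [0.5267, 0.4462, 0.0383]
eef_rot: [0.0, 0.075, 0.997, 0.0]
wrist_force: [-1.2, -2.6, 6.2]
opening: 0.107
grasp_force: 59.8
```

```bash
python3 -c "
from h import *
st();cv2.imwrite('pics/w2.png',camera('wrist'))"
```

```text
t 2.825 p [0.5267 0.4462 0.0383] ax [[-0.989, 0.15, -0.001], [0.15, 0.989, 0.0], [0.001, 0.0, -1.0]] F [-1.2 -2.6  6.2] op 0.107 gf 59.806628823280334 q [ 0.53  0.63  1.41 -0.    1.1  -0.89]
```

View pics/w2.png

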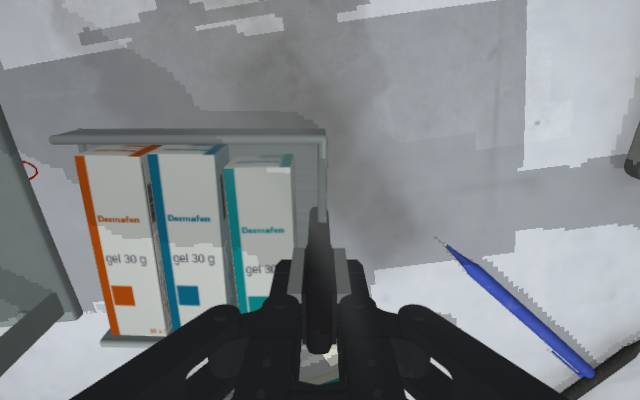

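Grip closed on the black handle (318,280) at about 9 mm; the packs are still in order in the tray. I'll lift with the lip slightly raised.

Emit:
{"method": "arm_command", "body": {
  "dp": [
    [0, 0, -0.03],
    [0, 0, -0.11],
    [0, 0, -0.24],
    [0, 0, -0.4],
    [0, 0, -0.56]
  ],
  "turn": [
    [0, 0, 0],
    [0.03, 0, 0],
    [0.08, 0, 0],
    [0.14, 0, 0],
    [0.2, 0, 0]
  ],
  "jaw": [0, 0, 0, 0, 0]
}}

```text
time_s: 3.5
eef_pos: [0.5256, 0.446, 0.1779]
eef_rot: [-0.005, 0.075, 0.996, -0.053]
wrist_force: [0.7, -0.1, -3.4]
opening: 0.112
grasp_force: 58.5
```

Emit:
{"method": "arm_command", "body": {
  "dp": [
    [0, 0, -0.16],
    [0, 0, -0.3],
    [0, 0, -0.4],
    [0, 0, -0.46],
    [0, 0, -0.48]
  ],
  "turn": [
    [0, 0, 0],
    [0, 0, 0],
    [0, 0, 0],
    [0, 0, 0],
    [0, 0, 0]
  ],
  "jaw": [0, 0, 0, 0, 0]
}}

```text
time_s: 4.12
eef_pos: [0.5281, 0.4588, 0.2972]
eef_rot: [-0.004, 0.075, 0.996, -0.052]
wrist_force: [-0.6, -0.2, -3.2]
opening: 0.107
grasp_force: 58.6
```

Emit:
{"method": "arm_command", "body": {
  "dp": [
    [0, 0, 0],
    [0, 0, 0]
  ],
  "turn": [
    [0, 0, 0],
    [0, 0, 0]
  ],
  "jaw": [0, 0]
}}

```text
time_s: 4.38
eef_pos: [0.5277, 0.4582, 0.2952]
eef_rot: [-0.005, 0.075, 0.996, -0.053]
wrist_force: [0.5, -0.1, -4.1]
opening: 0.106
grasp_force: 58.5
```

```bash
python3 -c "
from h import *
st()
print(delta([.485,.38,.30]))
a=camera('side')[60:300,180:500];cv2.imwrite('pics/s3.png',cv2.resize(a,(800,600)));cv2.imwrite('pics/w3.png',camera('wrist'))"
```

```text
t 4.375 p [0.5277 0.4582 0.2952] ax [[-0.989, 0.15, 0.002], [0.149, 0.983, -0.106], [-0.018, -0.105, -0.994]] F [ 0.5 -0.1 -4.1] op 0.106 gf 58.52349042892456 q [ 0.58  0.48  1.1  -0.08  1.63 -0.84]
[ 0.12183611 -0.3350116   0.01661092]
```

View pics/s3.png

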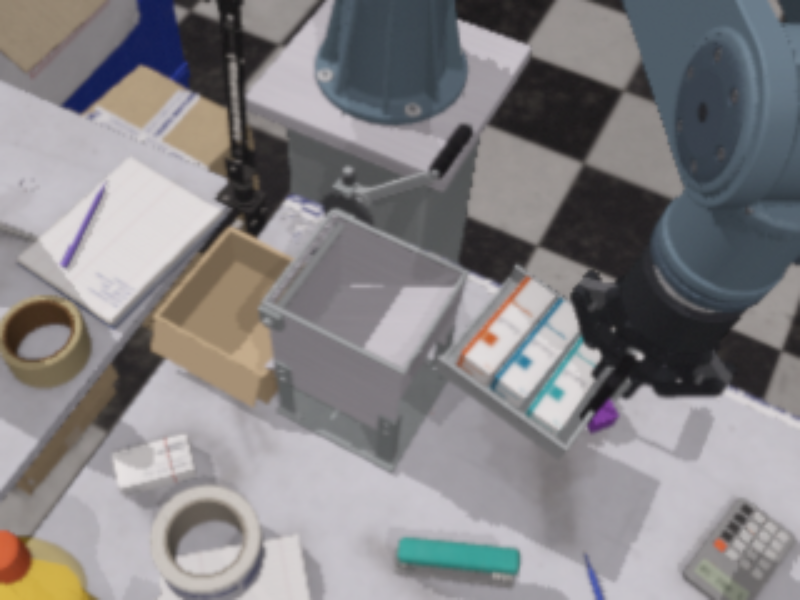

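The side view shows the tray lifted level with all three packs in it, stapler undisturbed, hopper mouth to its left. Next I bring the lip over the back rim.

Emit:
{"method": "arm_command", "body": {
  "dp": [
    [0.01, -0.02, 0.0],
    [0.03, -0.06, 0.02],
    [0.055, -0.12, 0.05],
    [0.08, -0.18, 0.09],
    [0.1, -0.23, 0.13]
  ],
  "turn": [
    [0, 0, -0.03],
    [0, 0, -0.08],
    [0, 0, -0.15],
    [0, 0, -0.21],
    [0, 0, -0.25]
  ],
  "jaw": [0, 0, 0, 0, 0]
}}

```text
time_s: 5.1
eef_pos: [0.4938, 0.4016, 0.2704]
eef_rot: [-0.007, 0.009, 0.999, -0.052]
wrist_force: [1.2, -0.4, -3.4]
opening: 0.107
grasp_force: 58.6
```

Emit:
{"method": "arm_command", "body": {
  "dp": [
    [0.015, -0.035, 0.03],
    [0.02, -0.055, 0.04],
    [0.02, -0.06, 0.04],
    [0.02, -0.06, 0.04]
  ],
  "turn": [
    [0, 0, 0],
    [0, 0, 0],
    [0, 0, 0],
    [0, 0, 0]
  ],
  "jaw": [0, 0, 0, 0]
}}

```text
time_s: 5.6
eef_pos: [0.4893, 0.3868, 0.2627]
eef_rot: [-0.007, 0.01, 0.999, -0.052]
wrist_force: [0.0, -0.1, -3.1]
opening: 0.107
grasp_force: 58.6
```

```bash
python3 - <<'E'
from h import *
st()
p,R=tool();L=p-.123*R[:,1]+.038*R[:,2];print('lip',L)
# tilt plan: lip targets, absolute deltas in current tool axes
for th,ly,lz in((0,.260,.224),(10,.258,.220),(20,.256,.218),(30,.255,.217),(40,.254,.217)):
    a=np.radians(th);t=[.485,ly+.123*np.cos(a)-.038*np.sin(a),lz+.123*np.sin(a)+.038*np.cos(a)]
    print(th,delta(t).round(3),'turn',-(th+6.1)/30)
E
```

```text
t 5.6 p [0.4893 0.3868 0.2627] ax [[-1.0, 0.02, 0.013], [0.019, 0.994, -0.103], [-0.015, -0.103, -0.995]] F [ 0.  -0.1 -3.1] op 0.107 gf 58.56865882873535 q [ 0.52  0.32  1.38 -0.08  1.51 -1.02]
lip [0.48639136 0.26060777 0.23758583]
0 [ 0.017 -0.015  0.005] turn -0.2033333333333333
10 [ 0.017 -0.064 -0.058] turn -0.5366666666666667
20 [ 0.017 -0.126 -0.12 ] turn -0.87
30 [ 0.016 -0.197 -0.175] turn -1.2033333333333334
40 [ 0.015 -0.277 -0.222] turn -1.5366666666666666
```

Emit:
{"method": "arm_command", "body": {
  "dp": [
    [0.01, -0.005, 0.002],
    [0.012, -0.015, 0.005],
    [0.012, -0.038, -0.026],
    [0.012, -0.064, -0.058],
    [0.012, -0.126, -0.12]
  ],
  "turn": [
    [-0.1, 0, 0],
    [-0.2, 0, 0],
    [-0.37, 0, 0],
    [-0.54, 0, 0],
    [-0.87, 0, 0]
  ],
  "jaw": [0, 0, 0, 0, 0]
}}

```text
time_s: 6.22
eef_pos: [0.4857, 0.3596, 0.2962]
eef_rot: [-0.005, 0.01, 0.984, 0.177]
wrist_force: [0.3, -0.7, -3.8]
opening: 0.107
grasp_force: 58.9
```

Emit:
{"method": "arm_command", "body": {
  "dp": [
    [0, 0, 0],
    [0, 0, 0]
  ],
  "turn": [
    [0, 0, 0],
    [0, 0, 0]
  ],
  "jaw": [0, 0]
}}

```text
time_s: 6.48
eef_pos: [0.486, 0.3583, 0.2956]
eef_rot: [-0.005, 0.011, 0.985, 0.174]
wrist_force: [-0.2, 0.3, -2.8]
opening: 0.108
grasp_force: 59.3
```

```bash
python3 - <<'E'
from h import *
st()
p,R=tool();L=p-.123*R[:,1]+.038*R[:,2];print('lip',L)
for th,ly,lz in((25,.256,.218),(30,.255,.217),(35,.254,.217),(40,.254,.217),(45,.254,.217)):
    a=np.radians(th);t=[p[0]-.002,ly+.123*np.cos(a)-.038*np.sin(a),lz+.123*np.sin(a)+.038*np.cos(a)]
    print(th,delta(t).round(3),'turn',-(th-np.degrees(np.arcsin(R[2,1])))/30)
a=camera('side')[60:300,180:500];b=camera('wrist');cv2.imwrite('pics/s4.png',np.hstack([cv2.resize(a,(400,300)),cv2.resize(b,(400,300))]))
E
```

```text
t 6.475 p [0.486  0.3583 0.2956] ax [[-1.0, 0.021, 0.013], [0.024, 0.939, 0.343], [-0.005, 0.343, -0.939]] F [-0.2  0.3 -2.8] op 0.108 gf 59.28548991680145 q [ 0.26  0.08  1.62  0.35  1.36 -1.35]
lip [0.48288912 0.25587251 0.21771794]
25 [ 0.008 -0.014 -0.043] turn -0.16499845852686204
30 [ 0.008 -0.038 -0.081] turn -0.3316651251935287
35 [ 0.007 -0.064 -0.122] turn -0.4983317918601954
40 [ 0.007 -0.089 -0.159] turn -0.664998458526862
45 [ 0.006 -0.118 -0.193] turn -0.8316651251935288
```

View pics/s4.png

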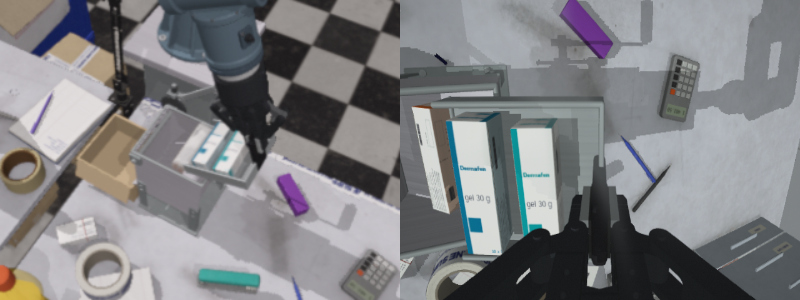

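The orange pack is already tipping over the lip into the hopper (430,165 right panel), and the other two have slid forward. I'll keep tilting.

Emit:
{"method": "arm_command", "body": {
  "dp": [
    [0, -0.007, -0.02],
    [0, -0.014, -0.043],
    [0, -0.026, -0.062],
    [0, -0.038, -0.081],
    [0, -0.038, -0.081]
  ],
  "turn": [
    [-0.08, 0, 0],
    [-0.165, 0, 0],
    [-0.25, 0, 0],
    [-0.33, 0, 0],
    [-0.33, 0, 0]
  ],
  "jaw": [0, 0, 0, 0, 0]
}}

```text
time_s: 7.2
eef_pos: [0.4854, 0.3429, 0.3107]
eef_rot: [-0.004, 0.011, 0.966, 0.259]
wrist_force: [0.6, 0.2, -1.4]
opening: 0.102
grasp_force: 59.4
```

```bash
python3 - <<'E'
from h import *
st()
p,R=tool();L=p-.123*R[:,1]+.038*R[:,2];print('lip',L)
for th,ly,lz in((35,.254,.217),(40,.254,.217),(45,.254,.217)):
    a=np.radians(th);t=[p[0],ly+.123*np.cos(a)-.038*np.sin(a),lz+.123*np.sin(a)+.038*np.cos(a)]
    print(th,delta(t).round(3),'turn',-(th-np.degrees(np.arcsin(R[2,1])))/30)
a=camera('side')[60:300,180:500];b=camera('wrist');cv2.imwrite('pics/s5.png',np.hstack([cv2.resize(a,(400,300)),cv2.resize(b,(400,300))]))
E
```

```text
t 7.2 p [0.4854 0.3429 0.3107] ax [[-1.0, 0.019, 0.014], [0.024, 0.866, 0.5], [-0.003, 0.5, -0.866]] F [ 0.6  0.2 -1.4] op 0.102 gf 59.389379024505615 q [ 0.13  0.03  1.7   0.53  1.37 -1.51]
lip [0.48236313 0.25542079 0.21634587]
35 [-0.    -0.019 -0.047] turn -0.16733242251406538
40 [-0.001 -0.037 -0.088] turn -0.333999089180732
45 [-0.001 -0.06  -0.127] turn -0.5006657558473987
```

View pics/s5.png

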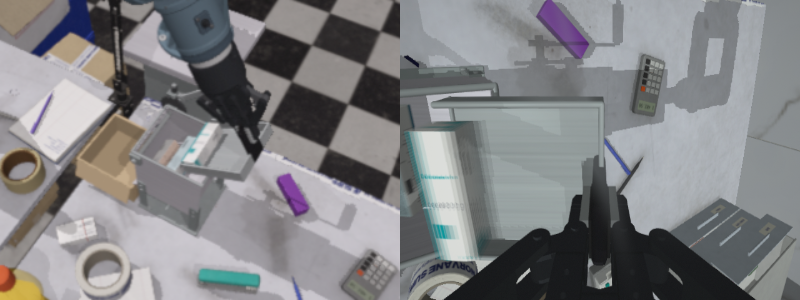

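Emit:
{"method": "arm_command", "body": {
  "dp": [
    [0, -0.019, -0.047],
    [0, -0.037, -0.088],
    [0, -0.037, -0.088],
    [0, -0.03, -0.18],
    [0, 0.05, -0.3]
  ],
  "turn": [
    [-0.167, 0, 0],
    [-0.33, 0, 0],
    [-0.33, 0, 0],
    [-0.33, 0, 0],
    [-0.2, 0, 0]
  ],
  "jaw": [0, 0, 0, 0, 0]
}}

```text
time_s: 7.92
eef_pos: [0.4855, 0.3152, 0.3805]
eef_rot: [-0.005, 0.013, 0.951, 0.307]
wrist_force: [1.2, 0.0, -2.1]
opening: 0.106
grasp_force: 59.4
```

```bash
python3 - <<'E'
from h import *
st()
p,R=tool();print(delta([.5267,.4462,.30]),np.degrees(np.arcsin(R[2,1])))
a=camera('side')[60:300,180:500];b=camera('wrist');cv2.imwrite('pics/s6.png',np.hstack([cv2.resize(a,(400,300)),cv2.resize(b,(400,300))]))
E
```

```text
t 7.925 p [0.4855 0.3152 0.3805] ax [[-1.0, 0.022, 0.019], [0.029, 0.811, 0.585], [-0.002, 0.585, -0.811]] F [ 1.2  0.  -2.1] op 0.106 gf 59.432721734046936 q [ 0.02 -0.05  1.67  0.63  1.52 -1.55]
[-0.15894846  0.24129019  0.56741252] 35.78585306752975
```

View pics/s6.png

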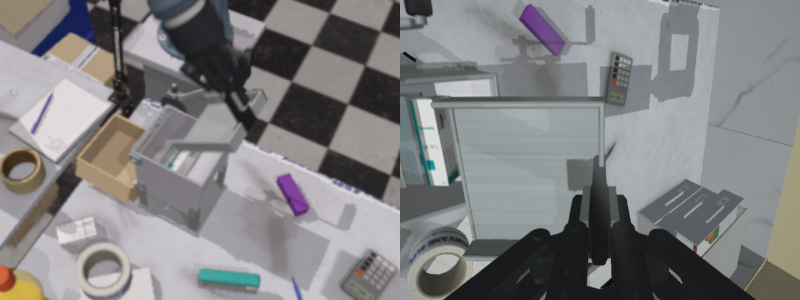

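The tray is empty (right panel) and the packs are in the hopper. I level the tray and take it back to its spot.

Emit:
{"method": "arm_command", "body": {
  "dp": [
    [-0.02, 0.04, 0.05],
    [-0.06, 0.1, 0.18],
    [-0.1, 0.16, 0.34],
    [-0.14, 0.21, 0.48],
    [-0.16, 0.24, 0.56]
  ],
  "turn": [
    [0.15, 0, 0],
    [0.4, 0, 0],
    [0.65, 0, 0],
    [0.85, 0, 0],
    [1, 0, 0]
  ],
  "jaw": [0, 0, 0, 0, 0]
}}

```text
time_s: 8.65
eef_pos: [0.5265, 0.4489, 0.3017]
eef_rot: [-0.007, 0.009, 0.999, 0.051]
wrist_force: [0.4, 0.5, -1.6]
opening: 0.107
grasp_force: 59.4
```

Emit:
{"method": "arm_command", "body": {
  "dp": [
    [0, 0, 0],
    [0, 0, 0],
    [0, 0, 0]
  ],
  "turn": [
    [0.1, 0, 0.1],
    [0.19, 0, 0.2],
    [0.19, 0, 0.25]
  ],
  "jaw": [0, 0, 0]
}}

```text
time_s: 9.02
eef_pos: [0.5268, 0.4478, 0.3028]
eef_rot: [-0.01, 0.074, 0.997, 0.002]
wrist_force: [0.2, -0.3, -2.1]
opening: 0.105
grasp_force: 59.5
```

Emit:
{"method": "arm_command", "body": {
  "dp": [
    [0, 0, 0],
    [0, 0, 0]
  ],
  "turn": [
    [0, 0, 0],
    [0, 0, 0]
  ],
  "jaw": [0, 0]
}}

```text
time_s: 9.28
eef_pos: [0.5277, 0.4457, 0.304]
eef_rot: [-0.01, 0.075, 0.997, 0.003]
wrist_force: [0.6, -0.1, -2.2]
opening: 0.105
grasp_force: 59.5
```

```bash
python3 - <<'E'
from h import *
st();print(delta([.5247,.4475,.041]))
E
```

```text
t 9.275 p [0.5277 0.4457 0.304 ] ax [[-0.988, 0.15, 0.021], [0.15, 0.989, 0.004], [-0.02, 0.007, -1.0]] F [ 0.6 -0.1 -2.2] op 0.105 gf 59.481568336486816 q [ 0.52  0.4   1.19  0.02  1.57 -0.9 ]
[-8.75840383e-03  1.03614818e-03  1.05191880e+00]
```

Emit:
{"method": "arm_command", "body": {
  "dp": [
    [0, 0, 0.1],
    [0, 0, 0.3],
    [0, 0, 0.52],
    [0, 0, 0.74],
    [0, 0, 0.92]
  ],
  "turn": [
    [0, -0.02, 0],
    [0, -0.04, 0],
    [0, -0.04, 0],
    [0, -0.04, 0],
    [0, -0.04, 0]
  ],
  "jaw": [0, 0, 0, 0, 0]
}}

```text
time_s: 9.9
eef_pos: [0.5226, 0.4466, 0.0719]
eef_rot: [-0.0, 0.076, 0.997, 0.002]
wrist_force: [-1.3, 0.6, -1.9]
opening: 0.11
grasp_force: 59.4
```

Emit:
{"method": "arm_command", "body": {
  "dp": [
    [0, 0, 0.05],
    [0, 0, 0.08],
    [0, 0, 0.1],
    [0, 0, 0.11],
    [0, 0, 0.11]
  ],
  "turn": [
    [0, 0, 0],
    [0, 0, 0],
    [0, 0, 0],
    [0, 0, 0],
    [0, 0, 0]
  ],
  "jaw": [0, 0, 0, 0, 0]
}}

```text
time_s: 10.52
eef_pos: [0.5235, 0.4478, 0.0474]
eef_rot: [0.001, 0.075, 0.997, 0.002]
wrist_force: [0.1, -0.7, -1.9]
opening: 0.105
grasp_force: 59.5
```

Emit:
{"method": "arm_command", "body": {
  "dp": [
    [0, 0, 0.01],
    [0, 0, 0.016],
    [0, 0, 0.02],
    [0, 0, 0.02]
  ],
  "turn": [
    [0, 0, 0],
    [0, 0, 0],
    [0, 0, 0],
    [0, 0, 0]
  ],
  "jaw": [0, 0, 0, 0]
}}

```text
time_s: 11.02
eef_pos: [0.523, 0.4475, 0.0412]
eef_rot: [0.0, 0.075, 0.997, 0.002]
wrist_force: [0.6, 0.1, -2.2]
opening: 0.109
grasp_force: 59.5
```

```bash
python3 - <<'E'
from h import *
st()
E
```

```text
t 11.025 p [0.523  0.4475 0.0412] ax [[-0.989, 0.15, 0.0], [0.15, 0.989, 0.004], [0.0, 0.003, -1.0]] F [ 0.6  0.1 -2.2] op 0.109 gf 59.505717158317566 q [ 0.53  0.63  1.41  0.    1.1  -0.89]
```

Not touching yet (-2.2 N); another 3 mm.

Emit:
{"method": "arm_command", "body": {
  "dp": [
    [0, 0, 0.004],
    [0, 0, 0.008],
    [0, 0, 0.012],
    [0, 0, 0.012]
  ],
  "turn": [
    [0, 0, 0],
    [0, 0, 0],
    [0, 0, 0],
    [0, 0, 0]
  ],
  "jaw": [0, 0, 0, 0]
}}

```text
time_s: 11.52
eef_pos: [0.5231, 0.4475, 0.0385]
eef_rot: [0.0, 0.075, 0.997, 0.002]
wrist_force: [0.3, -0.9, -0.8]
opening: 0.106
grasp_force: 59.6
```

Emit:
{"method": "arm_command", "body": {
  "dp": [
    [0, 0, 0.003],
    [0, 0, 0.004],
    [0, 0, 0.004],
    [0, 0, 0.004],
    [0, 0, 0.004]
  ],
  "turn": [
    [0, 0, 0],
    [0, 0, 0],
    [0, 0, 0],
    [0, 0, 0],
    [0, 0, 0]
  ],
  "jaw": [0, 0, 0.2, 0.4, 0.5]
}}

```text
time_s: 12.15
eef_pos: [0.5231, 0.4475, 0.0372]
eef_rot: [0.0, 0.075, 0.997, 0.002]
wrist_force: [-0.1, 0.4, -0.5]
opening: 0.501
grasp_force: 0.0
```

Emit:
{"method": "arm_command", "body": {
  "dp": [
    [0, 0, 0],
    [0, 0, -0.06],
    [0, 0, -0.25],
    [0, 0, -0.5],
    [0, 0, -0.75]
  ],
  "turn": [
    [0, 0, 0],
    [0, 0, 0],
    [0, 0, 0],
    [0, 0, 0],
    [0, 0, 0]
  ],
  "jaw": [0.5, 0.5, 0.5, 0.5, 0.5]
}}

```text
time_s: 12.78
eef_pos: [0.5228, 0.4468, 0.228]
eef_rot: [0.001, 0.075, 0.997, 0.002]
wrist_force: [0.2, 0.7, 0.8]
opening: 0.498
grasp_force: 0.0
```

Emit:
{"method": "arm_command", "body": {
  "dp": [
    [0, 0, -0.25],
    [0, 0, -0.45],
    [0, 0, -0.55],
    [0, 0, -0.6],
    [0, 0, -0.6]
  ],
  "turn": [
    [0, 0, 0],
    [0, 0, -0.1],
    [0, 0, -0.2],
    [0, 0, -0.25],
    [0, 0, -0.25]
  ],
  "jaw": [0.4, 0.3, 0.2, 0.14, 0.14]
}}

```text
time_s: 13.4
eef_pos: [0.5229, 0.4464, 0.3757]
eef_rot: [0.001, 0.01, 1.0, 0.002]
wrist_force: [1.1, -0.7, 0.1]
opening: 0.142
grasp_force: 0.0
```

```bash
python3 - <<'E'
from h import *
st();T,S=cam('top'),cam('side')
print(tri(T,(215+389/3.8,180+397/3.8),S,(360.8,120.4)))
# tray check: grip + empty tray in side view
im=camera('side');cv2.imwrite('pics/s7.png',im)
x0,y0,x1,y1=370,235,420,285;m=(im[y0:y1,x0:x1].max(2)<45).astype('u1')
k,l,s,ce=cv2.connectedComponentsWithStats(m);i=1+s[1:,4].argmax();print(s[i],ce[i]+[x0,y0])
a=im.astype(int);b=cv2.imread('pics/side0.png').astype(int)
d=(abs(a-b).max(2)>40).astype('u1');k,l,s,ce=cv2.connectedComponentsWithStats(d)
for i in range(1,k):
    if s[i,4]>25: print(s[i])
print(delta([.338,.234,.33]))
E
```

```text
t 13.4 p [0.5229 0.4464 0.3757] ax [[-1.0, 0.021, -0.002], [0.021, 1.0, 0.004], [0.002, 0.004, -1.0]] F [ 1.1 -0.7  0.1] op 0.142 gf 0.0 q [ 0.53  0.36  1.1   0.    1.68 -1.02]
(array([0.34363152, 0.23161982, 0.26787354]), np.float64(0.0011670443847007403))
[21 15 11 16 62] [395.70967742 257.64516129]
[378   0  20   4  51]
[ 419    0  107  194 7355]
[445   0  14   4  39]
[483   0  34  12 280]
[521   0  39  14 356]
[388   7  15  15 110]
[560   9   5  26  47]
[376  18  11   5  33]
[470  22   9   7  39]
[381  24  14   4  40]
[569  25  17  33 182]
[554  60  11   9  66]
[528  63  22  39 327]
[513  74  20  24 269]
[492  97  11  11  29]
[507 134  16  25 171]
[408 139  15   4  52]
[490 153   9  10  41]
[413 166  19  24 174]
[315 173  23  24 210]
[328 180  14  21  57]
[349 225  30  31 342]
[359 232  30  31 286]
[371 242  26  30 281]
[561 259  76  41 452]
[ 0.72055804 -0.86442336  0.17406783]
```

Emit:
{"method": "arm_command", "body": {
  "dp": [
    [0.1, -0.12, 0],
    [0.27, -0.32, 0],
    [0.45, -0.55, 0],
    [0.62, -0.75, 0.06],
    [0.72, -0.864, 0.12]
  ],
  "turn": [
    [0, 0, 0],
    [0, 0, 0],
    [0, 0, 0],
    [0, 0, 0],
    [0, 0, 0]
  ],
  "jaw": [0.14, 0.14, 0.14, 0.14, 0.14]
}}

```text
time_s: 14.08
eef_pos: [0.3367, 0.2326, 0.3422]
eef_rot: [-0.0, 0.01, 1.0, 0.001]
wrist_force: [0.3, -0.7, 0.9]
opening: 0.14
grasp_force: 0.0
```

Emit:
{"method": "arm_command", "body": {
  "dp": [
    [0, 0, 0],
    [0, 0, 0]
  ],
  "turn": [
    [0, 0, 0],
    [0, 0, 0]
  ],
  "jaw": [0.14, 0.14]
}}

```text
time_s: 14.32
eef_pos: [0.3388, 0.2341, 0.3437]
eef_rot: [0.0, 0.01, 1.0, 0.002]
wrist_force: [0.3, -0.2, 0.5]
opening: 0.141
grasp_force: 0.0
```

```bash
python3 - <<'E'
from h import *
st();im=camera('wrist');cv2.imwrite('pics/w8.png',im);c=cam('wrist');cv2.imwrite('pics/t8.png',camera('top'))
print(delta([.338,.2315,.285]))
q=proj(c,[[.311,.2315,.281],[.377,.2315,.281],[.344,.2315,.272]]);print(q)
m=(im.max(2)<50).astype('u1');k,l,s,ce=cv2.connectedComponentsWithStats(m)
for i in range(1,k):
    if s[i,4]>60: print(s[i],ce[i].round(1))
E
```

```text
t 14.325 p [0.3388 0.2341 0.3437] ax [[-1.0, 0.021, -0.001], [0.021, 1.0, 0.004], [0.001, 0.004, -1.0]] F [ 0.3 -0.2  0.5] op 0.141 gf 0.0 q [ 0.31 -0.28  1.83  0.    1.6  -1.24]
[ 0.00614915 -0.01375882  0.23747148]
[[312.08223481 170.02455981]
 [314.82814677 267.27814033]
 [313.65568562 215.49963847]]
[136   0  52  34 930] [164.   18.7]
[281   0  23  79 579] [295.2  52.4]
[ 305    0   87   30 2403] [348.6  13.9]
[ 481    0   87   28 2339] [523.4  13.4]
[ 392   30   86   50 3668] [434.5  52.3]
[ 560   30   80   49 3065] [597.1  53.1]
[ 55  54  35  30 282] [71.7 65.7]
[  57   68   84   67 1728] [106.8  96.6]
[ 58 109  60  35 636] [ 95.8 124.9]
[  0 126  79  33 931] [ 35.8 140.5]
[195 233  68  29 955] [225.8 249.7]
[   70   239   499   161 32097] [318.5 354.8]
[455 245  29  44 716] [468.8 266.7]
[209 266  17  22 178] [217.4 275.6]
[ 59 311  31  37 592] [ 73.1 328.4]
[144 311  31   5 134] [158.9 313. ]
[506 323  40  26  89] [525.8 335. ]
[  0 364  15  20 164] [  4.7 371.1]
```

```bash
python3 - <<'E'
import cv2
im=cv2.imread('pics/w8.png')
for r in (175,190,205,225): print(r,im[r,270:360:3].max(1))
E
```

```text
175 [142 142 142 142 142 142 133  96 170 175 140  95  97  98  98  97  90  81
  72  63 180 194 192 201 217 217 216 216 215 214]
190 [106 109 117 111 112 114 115 116 115 115 123  88  88  88  89  89  89  87
  80  72 137 158 160 138 147 112 117 143 141 139]
205 [103 104 104 105 106 107 108 108 110 110 103  78  79  81  81  81  80  80
  80  75 117 124 124 124 123 124 125  88  83  83]
225 [103 104 104 104 105 105 105 105 105 106 100  60  65  68  72  72  71  70
  69  70 104 108 108 108 108 108 107 108 107 107]
```

Emit:
{"method": "arm_command", "body": {
  "dp": [
    [0, -0.007, 0.06],
    [0, -0.007, 0.14],
    [0, -0.007, 0.21],
    [0, -0.007, 0.25],
    [0, -0.007, 0.26]
  ],
  "turn": [
    [0, 0, 0],
    [0, 0, 0],
    [0, 0, 0],
    [0, 0, 0],
    [0, 0, 0]
  ],
  "jaw": [0.14, 0.14, 0.14, 0.14, 0.14]
}}

```text
time_s: 15.05
eef_pos: [0.3384, 0.2324, 0.2785]
eef_rot: [-0.0, 0.01, 1.0, 0.001]
wrist_force: [-2.4, -1.8, 3.8]
opening: 0.137
grasp_force: 1.8
```

```bash
python3 - <<'E'
from h import *
st();p,R=tool()
for q in (.1,.2,.3,.38,.5,.6,.7,.77,.85,.95,1.05,1.15,1.18):
    a=np.pi/4-q;print(q,delta([p[0],.1545+.11*np.cos(a),.194+.11*np.sin(a)+.0077]).round(3))
E
```

```text
t 15.05 p [0.3384 0.2324 0.2785] ax [[-1.0, 0.02, 0.001], [0.02, 1.0, 0.003], [-0.0, 0.003, -1.0]] F [-2.4 -1.8  3.8] op 0.137 gf 1.7591369524598122 q [ 0.31 -0.25  1.93  0.    1.46 -1.24]
0.1 [0.001 0.029 0.029]
0.2 [0.001 0.055 0.064]
0.3 [0.001 0.077 0.102]
0.38 [0.002 0.092 0.134]
0.5 [0.002 0.11  0.184]
0.6 [0.002 0.12  0.226]
0.7 [0.002 0.126 0.27 ]
0.77 [0.002 0.128 0.301]
0.85 [0.002 0.127 0.336]
0.95 [0.002 0.121 0.38 ]
1.05 [0.002 0.112 0.423]
1.15 [0.002 0.098 0.464]
1.18 [0.002 0.093 0.477]
```

In contact at the predicted height (3.8 N). I'll press along the arc.

Emit:
{"method": "arm_command", "body": {
  "dp": [
    [0, 0.029, 0.029],
    [0, 0.055, 0.064],
    [0, 0.077, 0.102],
    [0, 0.092, 0.134],
    [0, 0.103, 0.163]
  ],
  "turn": [
    [0, 0, 0],
    [0, 0, 0],
    [0, 0, 0],
    [0, 0, 0],
    [0, 0, 0]
  ],
  "jaw": [0.14, 0.14, 0.14, 0.14, 0.14]
}}

```text
time_s: 15.68
eef_pos: [0.3392, 0.2583, 0.2384]
eef_rot: [0.0, 0.01, 1.0, 0.001]
wrist_force: [-3.1, -4.5, 7.1]
opening: 0.135
grasp_force: 4.3
```

```bash
python3 - <<'E'
from h import *
st();p,R=tool()
for q in (.55,.65,.75,.85,.95,1.05,1.1,1.15,1.17,1.19):
    a=np.pi/4-q;print(q,delta([p[0],.1545+.11*np.cos(a),.194+.11*np.sin(a)+.0077]).round(3))
E
```

```text
t 15.675 p [0.3392 0.2583 0.2384] ax [[-1.0, 0.02, -0.001], [0.02, 1.0, 0.003], [0.001, 0.003, -1.0]] F [-3.1 -4.5  7.1] op 0.135 gf 4.291685074567795 q [ 0.37 -0.18  1.95  0.    1.37 -1.18]
0.55 [0.    0.013 0.044]
0.65 [0.    0.021 0.088]
0.75 [0.001 0.024 0.131]
0.85 [0.001 0.024 0.175]
0.95 [0.001 0.018 0.219]
1.05 [0.    0.009 0.262]
1.1 [0.    0.003 0.283]
1.15 [ 0.    -0.005  0.304]
1.17 [ 0.    -0.008  0.312]
1.19 [ 0.    -0.011  0.32 ]
```

Emit:
{"method": "arm_command", "body": {
  "dp": [
    [0, 0.012, 0.044],
    [0, 0.02, 0.088],
    [0, 0.023, 0.131],
    [0, 0.023, 0.175],
    [0, 0.018, 0.219]
  ],
  "turn": [
    [0, 0, 0],
    [0, 0, 0],
    [0, 0, 0],
    [0, 0, 0],
    [0, 0, 0]
  ],
  "jaw": [0.14, 0.14, 0.14, 0.14, 0.14]
}}

```text
time_s: 16.3
eef_pos: [0.3395, 0.2632, 0.1839]
eef_rot: [0.001, 0.01, 1.0, 0.002]
wrist_force: [-3.6, -1.4, 9.2]
opening: 0.141
grasp_force: 4.8
```

Emit:
{"method": "arm_command", "body": {
  "dp": [
    [0, -0.005, 0.022],
    [0, -0.01, 0.044],
    [0, -0.016, 0.065],
    [0, -0.022, 0.086],
    [0, -0.024, 0.092]
  ],
  "turn": [
    [0, 0, 0],
    [0, 0, 0],
    [0, 0, 0],
    [0, 0, 0],
    [0, 0, 0]
  ],
  "jaw": [0.14, 0.14, 0.14, 0.14, 0.14]
}}

```text
time_s: 16.92
eef_pos: [0.3395, 0.2572, 0.1608]
eef_rot: [0.001, 0.01, 1.0, 0.002]
wrist_force: [-4.0, -2.4, 9.7]
opening: 0.137
grasp_force: 4.8
```

```bash
python3 - <<'E'
from h import *
st();p,R=tool()
print('q est',np.pi/4-np.arcsin((p[2]-.0077-.194)/.11), 'y exp',.1545+np.sqrt(.11**2-(p[2]-.2017)**2))
for q in (1.15,1.17,1.19):
    a=np.pi/4-q;print(q,delta([p[0],.1545+.11*np.cos(a),.194+.11*np.sin(a)+.0077]).round(3))
E
```

```text
t 16.925 p [0.3395 0.2572 0.1608] ax [[-1.0, 0.02, -0.001], [0.02, 1.0, 0.004], [0.001, 0.004, -1.0]] F [-4.  -2.4  9.7] op 0.137 gf 4.815616719424725 q [ 0.37 -0.09  2.04  0.    1.19 -1.19]
q est 1.1659951423978754 y exp 0.2566287342215827
1.15 [-0.     0.    -0.007]
1.17 [-0.    -0.003  0.002]
1.19 [-0.    -0.006  0.01 ]
```

Emit:
{"method": "arm_command", "body": {
  "dp": [
    [0, -0.001, 0.004],
    [0, -0.001, 0.004],
    [0, -0.001, 0.004],
    [0, -0.001, 0.004],
    [0, -0.001, 0.004]
  ],
  "turn": [
    [0, 0, 0],
    [0, 0, 0],
    [0, 0, 0],
    [0, 0, 0],
    [0, 0, 0]
  ],
  "jaw": [0.14, 0.14, 0.14, 0.14, 0.14]
}}

```text
time_s: 17.55
eef_pos: [0.3394, 0.2571, 0.1602]
eef_rot: [0.001, 0.01, 1.0, 0.002]
wrist_force: [-4.4, -2.5, 9.8]
opening: 0.141
grasp_force: 5.1
```

```bash
python3 - <<'E'
from h import *
st()
for cn,ref,rois in(('top','top0',dict(carton=(358,197,412,262),hopper=(290,192,352,252))),('side','side0',dict(carton=(242,152,290,215),hopper=(290,148,365,205)))):
    im=camera(cn);cv2.imwrite(f'pics/{cn}9.png',im);b=cv2.imread(f'pics/{ref}.png')
    for n,(x0,y0,x1,y1) in rois.items():
        A,B=im[y0:y1,x0:x1],b[y0:y1,x0:x1];d=abs(A.astype(int)-B).max(2)>40
        h=cv2.cvtColor(A,cv2.COLOR_BGR2HSV)
        f=lambda lo,hi,s=90:int((d&(h[...,0]>=lo)&(h[...,0]<=hi)&(h[...,1]>s)&(h[...,2]>60)).sum())
        print(cn,n,'diff',d.sum(),'teal',f(80,96),'blue',f(97,115),'orange',f(2,12,140),'white',int((d&(h[...,1]<40)&(h[...,2]>150)).sum()))
        k,l,s,ce=cv2.connectedComponentsWithStats(d.astype('u1'));print([ (s[i]+[x0,y0,0,0,0]).tolist() for i in range(1,k) if s[i,4]>15])
E
```

```text
t 17.55 p [0.3394 0.2571 0.1602] ax [[-1.0, 0.02, -0.001], [0.02, 1.0, 0.004], [0.001, 0.004, -1.0]] F [-4.4 -2.5  9.8] op 0.141 gf 5.073368735611439 q [ 0.37 -0.09  2.04  0.    1.19 -1.19]
top carton diff 1609 teal 0 blue 0 orange 0 white 1569
[[358, 197, 32, 54, 1603]]
top hopper diff 27 teal 0 blue 0 orange 0 white 0
[]
side carton diff 795 teal 15 blue 0 orange 0 white 669
[[259, 152, 31, 31, 574], [269, 184, 19, 24, 221]]
side hopper diff 345 teal 0 blue 0 orange 0 white 246
[[338, 148, 19, 14, 37], [359, 148, 6, 15, 48], [295, 157, 19, 31, 198], [290, 160, 7, 13, 58]]
```

```bash
python3 - <<'E'
from h import *
np.set_printoptions(precision=3,suppress=True)
T,S=cam('top'),cam('side');print('cams',-T['R'].T@T['t'],-S['R'].T@S['t'])
O=np.array([.484,.2225]);W=lambda x,y,z:[O[0]-y/1e3,O[1]+x/1e3,z/1e3]
t8=cv2.imread('pics/t8.png');t0=cv2.imread('pics/top0.png');t9=cv2.imread('pics/top9.png')
r=np.s_[192:252,290:352]
print('hopper diff t8 vs 0',(abs(t8[r].astype(int)-t0[r]).max(2)>40).sum())
a=np.pi/4-1.165
print('side proj: outlet lip',proj(S,[W(-90,62,72),W(-90,-62,72)]),'front rim',proj(S,[W(-80,65,211),W(-80,-65,211)]))
for L in(60,110,125): 
    print('gate end? L',L,proj(S,[W(-68-L*np.sin(1.165),s,194-L*np.cos(1.165)) for s in(62,-62)]),proj(T,[W(-68-L*np.sin(1.165),s,194-L*np.cos(1.165)) for s in(62,-62)]))
print('carton rim',proj(S,[W(x,y,65) for x in(-240,-90) for y in(75,-75)]),'floor',proj(S,[W(x,y,4) for x in(-236,-94) for y in(71,-71)]))
s9=cv2.imread('pics/side9.png');s0=cv2.imread('pics/side0.png')
h=cv2.cvtColor(s9,cv2.COLOR_BGR2HSV)
d=abs(s9.astype(int)-s0).max(2)>25
for y in range(150,216,3):
    print(y,''.join('.' if not d[y,x] else ('W' if h[y,x,1]<28 and h[y,x,2]>185 else 'g' if h[y,x,1]<50 else 'T' if 75<h[y,x,0]<97 else 'B' if 97<=h[y,x,0]<130 else 'o' if h[y,x,1]>150 else 'k') for x in range(240,322)))
E
```

```text
cams [0.399 0.259 1.229] [0.939 0.444 0.936]
hopper diff t8 vs 0 709
side proj: outlet lip [[310.339 173.542]
 [287.593 206.559]] front rim [[313.461 142.652]
 [286.431 180.096]]
gate end? L 60 [[298.83  147.183]
 [273.507 181.349]] [[371.851 249.335]
 [371.716 197.793]]
gate end? L 110 [[284.611 145.358]
 [259.249 178.387]] [[389.376 249.684]
 [389.    199.18 ]]
gate end? L 125 [[280.504 144.832]
 [255.143 177.534]] [[394.491 249.783]
 [394.046 199.585]]
carton rim [[268.882 151.686]
 [239.809 188.731]
 [312.616 171.694]
 [285.263 211.495]] floor [[271.463 165.277]
 [245.444 199.416]
 [311.039 183.796]
 [286.422 220.206]]
150 ........................................ggWWWWWW.......WWW......WW................
153 .......................................gWWWWW...........WWWWWWWW..................
156 ....................................ggWWWWWWWW..........WWWWW.....................
159 .................................ggWWWWWWWWWWWWWWWW....WWWW.......g....gggg.......
162 ...............................ggWWWWWWWWWWWWWWWWWWWWWWWWW...........gggggg.......
165 .............................g
[... 744 characters left out ...]
....
192 ...................................gggggggggggg...................................
195 ................................kggggWgWWWWWgggg..................................
198 .............................kgggggWgWWWgTTggggg..................................
201 ..............................kggggggggggTTTTTTgg.................................
204 ....................................kggggggggTTg..................................
207 ..........................................ggkk....................................
210 ..................................................................................
213 ..................................................................................
```

```bash
python3 -c "
from h import *
st();print(hand_in())"
```

```text
t 17.65 p [0.3395 0.257  0.1603] ax [[-1.0, 0.02, -0.001], [0.02, 1.0, 0.004], [0.001, 0.004, -1.0]] F [-4.4 -3.1 10. ] op 0.142 gf 5.0732337310910225 q [ 0.37 -0.09  2.04  0.    1.19 -1.19]
the job is handed in; nothing more can be done
None
```

I handed the job in at 17.65 s with the lever still held at about 1.16–1.17 rad, the third notch, the hopper empty and the tray upright back in its spot; the open gate hides most of the carton, so all three packs being in it is inferred (hopper empty in the images, packs partly visible below the outlet), not seen directly.

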